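Switch on the round shelf lamp from below

TASK

Switch on the round-headed lamp on the birch ledge: push the bar switch under its front lip all the way up from below, so that it stays up. Leave the square-headed lamp's switch as it is.

Things in the scene. Friction and masses are not known exactly. Their poses are not given: they have to be found in the camera images.
- round_lamp: Fixed lamp with ROUND head: wood base 110x110x12 mm, two 10 mm posts at its back (x=+42, y=+-40 mm), a flat aluminium disc 120 mm across, 14 thick, centred over the base, underside 165 mm above the origin. Origin: centre of the base's underside, on the ledge 18 mm above the table. Its -x side is the open front and faces the robot's right (-y) within 0.3 rad. A game piece under 50 mm high may be on it.
- round_bar (a point): Lowest point, at mid-length, of the round lamp's switch: a level black bar, 14 mm diameter, 44 mm long along the lamp's y, hung on two stems under the disc's front lip, hidden from above. Its axis is 16 mm behind the lip's front edge, 44 mm in front of the lamp's centre. Off, the point is 31 mm below the lip. Free space before and below it: a finger sloping forward-down at 45 degrees can lift it.
- round_switch (a joint): Height of the round lamp's switch bar above its lowest position, in m: 0 = off, 0.010 = fully up against its stop = on. It slides straight up, takes about 3 N, has no spring, and stays where it is left. It starts between 0 and 0.0015.
- square_bar (a point): The same point on the other lamp's switch. That lamp is made the same, but its head is a SQUARE aluminium plate 120 x 120 x 14 mm. This bar may start low or partly up; leave it alone. The lamps stand side by side, facing the same way, 0.3 m or more between centres, either one on the left.

How it is judged:
By the outcome, as a careful person would: the job done as asked, in the order asked, and still so for the second after the job is handed in, with the robot touching nothing.
It also fails if it takes over 32 s, if anything falls off the work surface, if the arm or the gripper's body presses on something with over 40 N, if the wrist force passes 120 N, or if a joint passes its speed limit or range.

ROBOT

A 7-joint arm with a two-finger parallel gripper is mounted at the origin on the work surface. World frame = base frame: x ahead of the robot, y to its left, z up, the work surface at z = 0. Lengths are in m, angles in rad, forces in N, time in s.
With the tool pointing down it reaches from about 0.425 to 0.925 m from the base axis. Payload 6.8 kg.
Tool frame: the origin (TCP) lies midway between the tips of the shut fingers; the grasp point (between the pads) lies 19 mm behind it; z points along the fingers, x is the direction in which the jaws open and shut, and the axes are right-handed (so a half turn about z gives the same grasp; the last joint's range is limited). The gripper opens to 85 mm and grips with 20 to 120 N. Pads are 22 mm wide; open, the fingers measure 114 mm over their backs; the gripper's body (76 mm by 85 mm) begins 54 mm behind the grasp point. The pads swing forward as they close: fully open they stand 13 mm farther back than shut.
Start: joints at [-1.228, 0.477, 0.022, 1.555, -0.011, 1.109, -0.083], TCP at [0.294, 0.608, 0.231] pointing down, gripper open.
Joint ranges: [-2.96, 2.96], [-0.34, 2.1], [-1.41, 1.46], [0.24, 2.44], [-1.37, 4.51], [0.17, 1.92], [-2.96, 2.96]. Speed limits (rad/s): [2.39, 2.39, 3.14, 3.14, 3.14, 3.14, 3.14].

INTERFACE

Orientations are given as a rotation vector (axis times angle).
In Python, from rig import manip gives the robot as it stands.
- The arm moves only by the shell command python3 -m handwheel 'ROWS' [FORCE]. ROWS is a JSON object of lists of equal length, an entry for each row: "delta_pos": the shift along the tool's x, y, z in mm, a list of three; "roll": the turn about the tool's z in rad; "gripper": the finger opening in mm, from 0 to 85.4. In form: {"delta_pos": [[tx, ty, tz], ...], "roll": [roll, ...], "gripper": [gripper, ...]}. A call has 1 to 12 rows; each row shifts and turns the commanded pose from where the row before left it, along the tool's axes as they then stand; what a row does not reach is not made up. A row lasts 1/10 s, in which the tool goes at most 50 mm and 8.59 degrees, less where a joint would pass 70% of its speed; a pose out of reach is approached as far as the arm can. A call with a gripper value outside its range is refused whole. The fingers move at their own pace and stop on an object; FORCE is the grip in N (left out, the last holds). Time passes only in rows, so rows that do not move let the fingers close. It gives the time, the measured TCP pose, the force and the opening at its end, in the units of the state.
- manip.sense(): the state, without advancing time (a new reading comes with each control period).
- manip.grab_frame(name): name is "scene" or "top"; returns a dict with "pixels" (384x512x3 uint8, red, green, blue), "fx", "fy", "cx", "cy" (pixels), "rvec" (rotation vector, rad) and "tvec" (3), from world to camera coordinates, as OpenCV has them. Camera axes: x right, y down, z forward; pixel columns grow to the right and rows downward; lengths in m; the calibration is good to about 2 mm. A picture is of the moment at which its call begins. There is no depth.
- manip.sign_off(): hands the job in, once; it reports no verdict.
The state is a dict: "clock": time; "qpos": joint angles; "qvel": joint speeds; "joint_efforts": joint torques, N m; "ee_pos": TCP position; "tool_rot": TCP orientation; "force": force on the tool from outside, world axes, zero at the start; "moment": the same for the moment, N m; "gripper_width": opening from 0.0 (shut) to 1.0 (fully open).
Only numpy, scipy, OpenCV 4.12 (cv2) and the standard library are available. Lean on these libraries where they do the work, as an engineer would, in place of code of your own. Each camera call takes 0.05 s, during which the arm holds its last target.

## Working session

There is one attempt and no reset: what is moved stays moved. The work goes in short steps, Python scripts to look and compute and a shell command to move; the robot and the scene stay as the last step left them, time stands still between calls to the robot, and variables do not carry over. Pictures are saved under pics/ and viewed, and the job is handed in when it is done.

```bash
mkdir -p pics; ls
python3 - <<'E'
from rig import manip
import cv2,numpy as np
print(manip.sense())
for n in("scene","top"):
    f=manip.grab_frame(n); np.savez(f"pics/{n}0.npz",**f)
    cv2.imwrite(f"pics/{n}0.png",cv2.cvtColor(f["pixels"],cv2.COLOR_RGB2BGR))
    R=cv2.Rodrigues(np.array(f["rvec"]))[0]; print(n,f["fx"],f["cx"],f["cy"],-R.T@np.array(f["tvec"]),R)
E
```

```text
pics
{'clock': 0.0, 'qpos': array([-1.22809985,  0.47781908,  0.0223937 ,  1.55645021, -0.01147283,
        1.10933855, -0.08311032]), 'qvel': array([ 0.0010897 , -0.00025862,  0.00066296, -0.00132518, -0.00059896,
       -0.00070232, -0.00068298]), 'joint_efforts': array([-4.83026051e-04, -5.96453047e+01,  1.60757292e+00, -2.81190580e+01,
        1.23606206e-02,  9.24974534e-03,  2.61049968e-05]), 'ee_pos': array([0.29387459, 0.60699932, 0.2303146 ]), 'tool_rot': array([ 2.66076896e+00,  1.66812213e+00, -2.33842343e-03]), 'force': array([ 0.74165683,  0.18655018, -0.59549981]), 'moment': array([ 0.01393159, -0.02234428,  0.03176045]), 'gripper_width': 1.0013020590432302}
scene 452.0863670268505 255.72324839464437 190.6069416532756 [1.44950963 0.18737081 0.74657241] [[-0.24494288  0.96950453  0.00799697]
 [ 0.57184258  0.15112555 -0.80632322]
 [-0.78294256 -0.19293013 -0.5914211 ]]
top 376.8883809214636 244.481555004987 191.24926736976735 [ 0.44849419 -0.03221889  1.01118824] [[-0.01803714 -0.99979055 -0.00967016]
 [-0.98732681  0.01933583 -0.15751795]
 [ 0.15767194  0.00670643 -0.98746878]]
```

View pics/scene0.png

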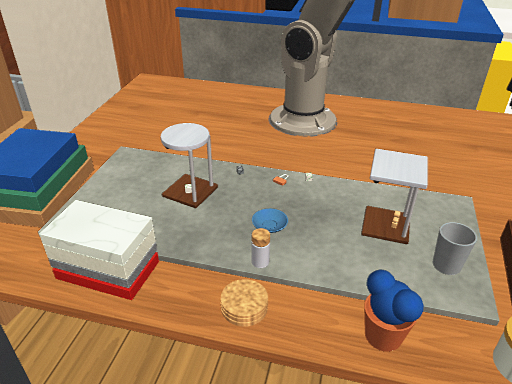

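View pics/top0.png

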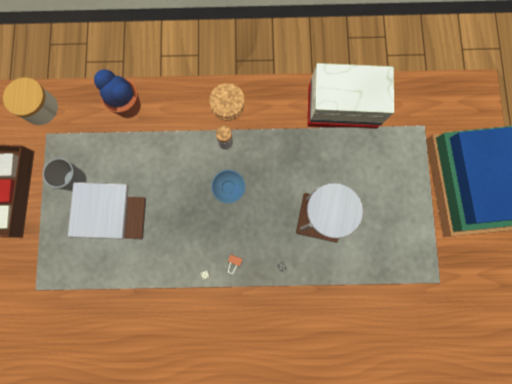

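The scene view shows the round lamp at left: disc about (185,137), base (190,190), with a small white piece on it. The square lamp is at right (400,168). In the top view the disc is at (335,210) and the square plate at (98,210). Next I'll measure the lamp's centre and yaw.

```bash
cat > h.py <<'E'
import numpy as np,cv2
def load(n):
    f=dict(np.load(n)); f["R"]=cv2.Rodrigues(f["rvec"])[0]; f["K"]=np.array([[f["fx"],0,f["cx"]],[0,f["fy"],f["cy"]],[0,0,1.]]); return f
def ray(f,uv,z):
    c=-f["R"].T@f["tvec"]; uv=np.atleast_2d(uv).astype(float)
    d=(f["R"].T@np.linalg.inv(f["K"])@np.c_[uv,np.ones(len(uv))].T).T
    return c+d*((z-c[2])/d[:,2])[:,None]
def proj(f,P):
    return cv2.projectPoints(np.atleast_2d(P).astype(float),f["rvec"],f["tvec"],f["K"],None)[0][:,0]
E
python3 - <<'E'
from h import *
s=load("pics/scene0.npz");t=load("pics/top0.npz")
def save(f,x,y,w,h,k,n): cv2.imwrite(n,cv2.cvtColor(cv2.resize(f["pixels"][y:y+h,x:x+w],None,fx=k,fy=k,interpolation=cv2.INTER_CUBIC),cv2.COLOR_RGB2BGR))
save(s,150,110,80,110,5,"pics/s_round.png"); save(t,280,170,100,90,6,"pics/t_round.png")
for f,(u,v),n in((s,(186,137),"s"),(t,(335,210),"t")):
    im=f["pixels"].astype(int); hsv=cv2.cvtColor(f["pixels"],cv2.COLOR_RGB2HSV)
    m=((hsv[...,2]>175)&(hsv[...,1]<50)).astype(np.uint8)
    _,l,st,_=cv2.connectedComponentsWithStats(m); k=l[v,u]; print(n,st[k],im[v,u])
    mm=cv2.morphologyEx((l==k).astype(np.uint8),cv2.MORPH_OPEN,np.ones((5,5)))
    c=max(cv2.findContours(mm,0,1)[0],key=len)[:,0]
    P=ray(f,c,0.197); (cx,cy),r=cv2.minEnclosingCircle(P[:,:2].astype(np.float32)); print(cx,cy,r, cv2.fitEllipse(P[:,:2].astype(np.float32)*1000))
E
```

```text
s [161 123  48  28 984] [217 221 224]
0.5438563227653503 -0.215477854013443 0.06700994074344635 ((541.5822143554688, -216.31520080566406), (111.55075073242188, 130.3031768798828), 129.13372802734375)
t [ 308  183   55   54 2310] [206 211 213]
0.5344854593276978 -0.2217206209897995 0.05906984955072403 ((534.3082275390625, -221.6410675048828), (115.06228637695312, 116.18612670898438), 178.9393310546875)
```

Run:
```python
from h import *
s=load("pics/scene0.npz");t=load("pics/top0.npz")
```

```text
(no output)
```

View pics/s_round.png

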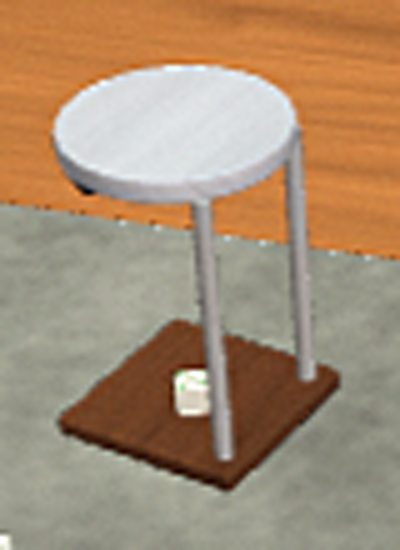

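View pics/t_round.png

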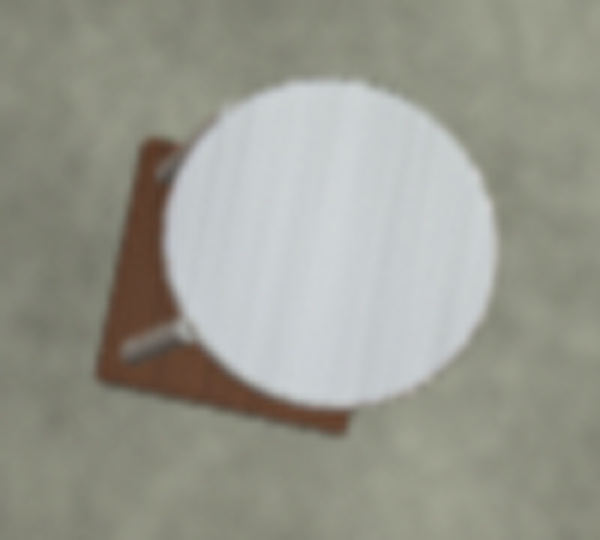

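Run:
```python
from h import *
s=load("pics/scene0.npz");t=load("pics/top0.npz")
cs=(np.array([[60,422],[178,320],[340,378],[230,484]])+.5)/5-.5+[150,110]
ct=(np.array([[148,140],[98,378],[347,434]])+.5)/6-.5+[280,170]
for f,c in((s,cs),(t,ct)):
    P=ray(f,c,0.030)[:,:2]; print(P.round(4)); 
    d=np.diff(P,axis=0); print(np.linalg.norm(d,axis=1),np.degrees(np.arctan2(d[:,1],d[:,0])))
    if len(P)==4: print("c",P.mean(0))
    else: print("c",(P[0]+P[2])/2)
# posts bottoms at z=.03 from scene and top
ps=(np.array([[225,457],[307,378]])+.5)/5-.5+[150,110]
pt=(np.array([[128,353],[163,172]])+.5)/6-.5+[280,170]
for f,c in((s,ps),(t,pt)):
    P=ray(f,c,0.030)[:,:2]; print("posts",P,np.linalg.norm(P[1]-P[0]))
# dark bar pixel in scene
b=(np.array([[88,189]])+.5)/5-.5+[150,110]; print(ray(s,b,0.166))
g=(np.array([[192,395]])+.5)/5-.5+[150,110]; print("piece",ray(s,g,0.04))
```

```text
[[ 0.5792 -0.2834]
 [ 0.4731 -0.2584]
 [ 0.5033 -0.1528]
 [ 0.6062 -0.1781]]
[0.10903305 0.10987467 0.10603702] [166.74998945  74.05886073 -13.83259348]
c [ 0.54046189 -0.21820063]
[[ 0.5976 -0.1827]
 [ 0.4943 -0.1567]
 [ 0.4684 -0.2624]]
[0.10659901 0.10888434] [ 165.88750371 -103.75036774]
c [ 0.5330126  -0.22255864]
posts [[ 0.58559711 -0.18852475]
 [ 0.50786542 -0.17013164]] 0.07987816508925641
posts [[ 0.5047645  -0.17004619]
 [ 0.58336135 -0.18861379]] 0.08076026673059061
[[ 0.56093279 -0.25961434  0.166     ]]
piece [[ 0.55131332 -0.21907215  0.04      ]]
```

Lamp centre is about (0.536, -0.220), with the front facing the robot's right and lamp +x at an azimuth of about 76°. That puts the bar's lowest point near (0.5255, -0.263, 0.152).

The rows can't tilt the tool. However, poses beyond reach are only approached, and that may tilt it. I'll go out along azimuth 76°, in free space on the left, and see what the arm does at its limit.

```bash
python3 -m handwheel '{"delta_pos": [[0,-35,-10],[0,-35,-10],[0,-35,-10],[0,-35,-10],[30,0,0],[30,0,0],[30,0,0],[30,0,0],[30,0,0],[30,0,0],[30,0,0],[30,0,0]], "roll": [-0.05,-0.05,-0.05,-0.06,0,0,0,0,0,0,0,0], "gripper": [0,0,0,0,0,0,0,0,0,0,0,0]}'
cat > st.py <<'E'
from rig import manip
import numpy as np
from scipy.spatial.transform import Rotation as Ro
np.set_printoptions(precision=3,suppress=True)
s=manip.sense(); R=Ro.from_rotvec(s["tool_rot"]).as_matrix()
print(s["clock"],"q",s["qpos"],"p",s["ee_pos"],"F",s["force"],s["gripper_width"]); print("x",R[:,0],"y",R[:,1],"z",R[:,2],"tilt",np.degrees(np.arccos(-R[2,2])),"az",np.degrees(np.arctan2(R[1,2],R[0,2])), "r",np.hypot(*s["ee_pos"][:2]))
E
python3 st.py
```

```text
clock: 1.3
ee_pos: [0.2215, 0.8926, 0.2708]
tool_rot: [2.472, 1.938, -0.001]
force: [0.8, 1.0, 0.4]
gripper_width: 0.001
1.3 q [-1.394  0.965 -0.006  0.601  0.005  1.576 -0.067] p [0.221 0.893 0.271] F [0.806 1.039 0.398] 0.0009983173785855707
x [ 0.238  0.971 -0.001] y [ 0.971 -0.238  0.   ] z [-0.    -0.001 -1.   ] tilt 0.03839776824127463 az -93.44644345918658 r 0.9197028389700588
```

```bash
python3 -m handwheel '{"delta_pos": [[30,0,0],[30,0,0],[30,0,0],[30,0,0],[30,0,0],[30,0,0]], "roll": [0,0,0,0,0,0], "gripper": [0,0,0,0,0,0]}'; python3 st.py
```

```text
clock: 1.9
ee_pos: [0.2558, 0.9455, 0.2507]
tool_rot: [-2.488, -1.868, -0.028]
force: [1.1, -0.6, 0.1]
gripper_width: 0.0
1.9 q [-1.454  1.254  1.112  0.242 -1.071  1.741  0.053] p [0.256 0.945 0.251] F [ 1.062 -0.585  0.101] 0.0004614861649291361
x [0.279 0.96  0.033] y [ 0.96  -0.279 -0.014] z [-0.004  0.035 -0.999] tilt 2.0314149028907638 az 96.93695698772034 r 0.9794608748874297
```

It does tilt slightly, about 2° outward. I'll keep pushing to see whether the tilt builds up.

```bash
python3 -m handwheel '{"delta_pos": [[40,0,-20],[40,0,-20],[40,0,-20],[40,0,-20]], "roll": [0,0,0,0], "gripper": [0,0,0,0]}'; python3 st.py
```

```text
clock: 2.3
ee_pos: [0.2653, 0.9672, 0.3]
tool_rot: [-2.427, -1.82, -0.168]
force: [-0.4, 0.5, -0.7]
gripper_width: 0.001
2.3 q [-1.455  1.227  1.293  0.242 -1.247  1.69   0.068] p [0.265 0.967 0.3  ] F [-0.357  0.458 -0.692] 0.001257620408697904
x [0.278 0.949 0.15 ] y [ 0.96  -0.279 -0.016] z [ 0.027  0.148 -0.989] tilt 8.657872477132237 az 79.79866009264178 r 1.0028969022610517
```

Pushing up and out adds tilt, now 8.7° at azimuth 80°. I'll continue.

```bash
python3 -m handwheel '{"delta_pos": [[40,0,-30],[40,0,-30],[40,0,-30],[40,0,-30],[40,0,-30],[40,0,-30]], "roll": [0,0,0,0,0,0], "gripper": [0,0,0,0,0,0]}'; python3 st.py
```

```text
clock: 2.9
ee_pos: [0.2706, 0.9668, 0.4452]
tool_rot: [-2.324, -1.74, -0.374]
force: [0.3, 0.6, 0.1]
gripper_width: 0.0
2.9 q [-1.459  1.084  1.294  0.242 -1.229  1.647  0.07 ] p [0.271 0.967 0.445] F [0.34  0.598 0.116] 0.0004949027172566855
x [0.269 0.906 0.327] y [ 0.96  -0.278 -0.019] z [ 0.074  0.319 -0.945] tilt 19.106691094928514 az 76.91913759351769 r 1.0039822770262
```

```bash
python3 -m handwheel '{"delta_pos": [[40,0,-30],[40,0,-30],[40,0,-30],[40,0,-30],[40,0,-30],[40,0,-30],[40,0,-30],[40,0,-30],[40,0,-30],[40,0,-30]], "roll": [0,0,0,0,0,0,0,0,0,0], "gripper": [0,0,0,0,0,0,0,0,0,0]}'; python3 st.py
```

```text
clock: 3.9
ee_pos: [0.263, 0.9108, 0.6941]
tool_rot: [-2.138, -1.597, -0.675]
force: [-0.6, 0.6, 0.1]
gripper_width: 0.002
3.9 q [-1.48   0.834  1.294  0.242 -1.183  1.596  0.07 ] p [0.263 0.911 0.694] F [-0.583  0.606  0.145] 0.0018597454496013174
x [0.236 0.775 0.587] y [ 0.961 -0.277 -0.021] z [ 0.146  0.569 -0.809] tilt 35.95629508623931 az 75.57707570072215 r 0.948024227213466
```

```bash
python3 -m handwheel '{"delta_pos": [[40,0,-30],[40,0,-30],[40,0,-30],[40,0,-30],[40,0,-30]], "roll": [0,0,0,0,0], "gripper": [0,0,0,0,0]}'; python3 st.py
```

```text
clock: 4.4
ee_pos: [0.2511, 0.8558, 0.8161]
tool_rot: [-2.038, -1.52, -0.809]
force: [-0.7, 1.2, 0.8]
gripper_width: 0.001
4.4 q [-1.501  0.703  1.294  0.242 -1.15   1.577  0.069] p [0.251 0.856 0.816] F [-0.654  1.186  0.808] 0.0009003140124989582
x [0.213 0.684 0.698] y [ 0.961 -0.276 -0.022] z [ 0.178  0.675 -0.716] tilt 44.26955927482314 az 75.23846853792492 r 0.8918806898282167
```

Tilt is 44° toward lamp +x, which suits lifting the bar from below. Now I'll carry the tool high over to the lamp's front, in stages, watching the tilt.

```bash
cat > to.py <<'E'
import sys
exec(open("st.py").read())
t=np.array([float(v) for v in sys.argv[1:4]]); d=t-s["ee_pos"]; print("world",d*1000,"tool mm",R.T@d*1000, "len",np.linalg.norm(d)*1000)
E
python3 to.py 0.40 0.60 0.55 | tail -1
```

```text
world [ 148.913 -255.807 -266.073] tool mm [-328.973  219.585   44.341] len 398.0040629923934
```

```bash
python3 -m handwheel '{"delta_pos": [[-33,22,4],[-33,22,4],[-33,22,4],[-33,22,4],[-33,22,4],[-33,22,4],[-33,22,4],[-33,22,4],[-33,22,4],[-33,22,4]], "roll": [0,0,0,0,0,0,0,0,0,0], "gripper": [0,0,0,0,0,0,0,0,0,0]}'; python3 to.py 0.55 0.2 0.5
```

```text
clock: 5.4
ee_pos: [0.3925, 0.6133, 0.5673]
tool_rot: [-2.035, -1.516, -0.811]
force: [0.8, -0.8, 0.6]
gripper_width: 0.001
5.4 q [-2.216  0.152  1.434  1.607 -0.639  0.876  0.698] p [0.392 0.613 0.567] F [ 0.83  -0.797  0.606] 0.0007828944988425624
x [0.213 0.681 0.701] y [ 0.961 -0.277 -0.024] z [ 0.178  0.678 -0.713] tilt 44.50050704352189 az 75.31128476963045 r 0.7281232660555828
world [ 157.502 -413.277  -67.318] tool mm [-294.968  267.269 -204.198] len 447.36576667131453
```

```bash
python3 -m handwheel '{"delta_pos": [[-25,22,-17],[-25,22,-17],[-25,22,-17],[-25,22,-17],[-25,22,-17],[-25,22,-17]], "roll": [0,0,0,0,0,0], "gripper": [0,0,0,0,0,0]}'; python3 to.py 0.55 0.2 0.5
```

```text
clock: 6.0
ee_pos: [0.4555, 0.4279, 0.5378]
tool_rot: [-2.049, -1.516, -0.791]
force: [0.4, -0.0, 0.1]
gripper_width: -0.003
6.0 q [-1.944 -0.323  1.052  1.773 -0.082  0.846  0.493] p [0.456 0.428 0.538] F [ 0.411 -0.014  0.124] -0.0030421591547562642
x [0.224 0.69  0.689] y [ 0.959 -0.28  -0.031] z [ 0.172  0.668 -0.724] tilt 43.59161518903007 az 75.5753901493857 r 0.6249735766752627
world [  94.471 -227.885  -37.836] tool mm [-162.063  155.695 -108.546] len 249.57499852166598
```

Joint 2 is near its lower limit, so I'll move outward and lower.

```bash
python3 to.py 0.62 0.36 0.42|tail -1; python3 -m handwheel '{"delta_pos": [[-3,28,10],[-3,28,10],[-12,28,5],[-15,28,5],[-18,25,5],[-18,25,5]], "roll": [0,0,0,0,0,0], "gripper": [0,0,0,0,0,0]}'; python3 to.py 0.66 0.05 0.42
```

```text
world [ 164.471  -67.885 -117.836] tool mm [-91.18  180.473  68.263] len 213.41100606390145
clock: 6.6
ee_pos: [0.5572, 0.348, 0.4697]
tool_rot: [-2.069, -1.51, -0.83]
force: [-0.0, -0.8, -1.4]
gripper_width: -0.001
6.6 q [-2.08  -0.337  1.455  1.797 -0.215  0.796  0.838] p [0.557 0.348 0.47 ] F [-0.036 -0.773 -1.41 ] -0.0010840394589326447
x [0.221 0.686 0.694] y [ 0.953 -0.303 -0.005] z [ 0.207  0.662 -0.72 ] tilt 43.91291095971911 az 72.62431333897 r 0.6569575007112786
world [ 102.787 -298.004  -49.666] tool mm [-215.977  188.522 -140.185] len 319.1209577332765
```

```bash
python3 -m handwheel '{"delta_pos": [[-5,30,10],[-15,30,5],[-20,25,0],[-25,20,-5]], "roll": [0,0,0,0], "gripper": [0,0,0,0]}'; python3 to.py 0.66 0.05 0.42
```

```text
clock: 7.0
ee_pos: [0.5782, 0.264, 0.4428]
tool_rot: [-2.1, -1.5, -0.885]
force: [-0.7, -0.4, -0.2]
gripper_width: -0.004
7.0 q [-1.906 -0.337  1.454  1.864 -0.301  0.782  1.036] p [0.578 0.264 0.443] F [-0.683 -0.396 -0.209] -0.004234201859341051
x [0.219 0.681 0.699] y [ 0.941 -0.336  0.032] z [ 0.257  0.651 -0.714] tilt 44.41674419998848 az 68.43384328695298 r 0.6356179880399576
world [  81.786 -213.968  -22.81 ] tool mm [-143.638  148.22  -101.934] len 230.19906705491957
```

The redundant joints are running into their limits. I'll fit a simple kinematic model to the logged joint and pose pairs so I can pick waypoints properly.

```bash
cat > kin.py <<'E'
import numpy as np, itertools
from scipy.optimize import least_squares
from scipy.spatial.transform import Rotation as Ro
np.set_printoptions(precision=3,suppress=True)
D=[([-1.2281,.47782,.02239,1.55645,-.01147,1.10934,-.08311],[.29387,.607,.2303],[2.66077,1.66812,-.00234]),
([-1.394,.965,-.006,.601,.005,1.576,-.067],[.2215,.8926,.2708],[2.472,1.938,-.001]),
([-1.454,1.254,1.112,.242,-1.071,1.741,.053],[.2558,.9455,.2507],[-2.488,-1.868,-.028]),
([-1.455,1.227,1.293,.242,-1.247,1.69,.068],[.2653,.9672,.300],[-2.427,-1.82,-.168]),
([-1.459,1.084,1.294,.242,-1.229,1.647,.07],[.2706,.9668,.4452],[-2.324,-1.74,-.374]),
([-1.48,.834,1.294,.242,-1.183,1.596,.07],[.263,.9108,.6941],[-2.138,-1.597,-.675]),
([-1.501,.703,1.294,.242,-1.15,1.577,.069],[.2511,.8558,.8161],[-2.038,-1.52,-.809]),
([-2.216,.152,1.434,1.607,-.639,.876,.698],[.3925,.6133,.5673],[-2.035,-1.516,-.811]),
([-1.944,-.323,1.052,1.773,-.082,.846,.493],[.4555,.4279,.5378],[-2.049,-1.516,-.791]),
([-2.08,-.337,1.455,1.797,-.215,.796,.838],[.5572,.348,.4697],[-2.069,-1.51,-.83]),
([-1.906,-.337,1.454,1.864,-.301,.782,1.036],[.5782,.264,.4428],[-2.1,-1.5,-.885])]
LO=np.array([-2.96,-.34,-1.41,.24,-1.37,.17,-2.96]);HI=np.array([2.96,2.1,1.46,2.44,4.51,1.92,2.96])
ax="zyzyzyz"
def fk(q,sg,p,off=None):
    # p: 8x3 translations, then yaw0,yaw7
    T=p[:24].reshape(8,3); R=Ro.from_euler("z",p[24]); x=T[0].copy()
    for i in range(7):
        R=R*Ro.from_euler(ax[i],sg[i]*q[i]+(p[25] if i==6 else 0)); x=x+R.apply(T[i+1])
    return x,R
E
cat > fit.py <<'E'
from kin import *
best=[]
for s1,s3,s5,s7 in itertools.product([1,-1],repeat=4):
    sg=[s1,1,s3,1,s5,1,s7]
    def f(p):
        r=[]
        for q,x,rv in D:
            a,R=fk(q,sg,p); r+=list((a-x)*100)+list((R.inv()*Ro.from_rotvec(rv)).as_rotvec()*30)
        return np.r_[r,0.03*p[:24]]
    for y0,y7 in itertools.product([0,np.pi/2,np.pi,-np.pi/2],repeat=2):
        p0=np.zeros(26);p0[2:24:3]=.15;p0[24:]=y0,y7
        R0=[ (fk(q,sg,p0)[1].inv()*Ro.from_rotvec(rv)).magnitude() for q,_,rv in D]
        best.append((np.mean(R0),sg,y0,y7))
best.sort(key=lambda b:b[0]); print(best[:4])
res=[]
for b in best[:6]:
    sg=b[1]
    p0=np.zeros(26);p0[2:24:3]=.15;p0[24:]=b[2:]
    r=least_squares(f,p0) if False else None
    def f(p,sg=sg):
        r=[]
        for q,x,rv in D:
            a,R=fk(q,sg,p); r+=list((a-x)*100)+list((R.inv()*Ro.from_rotvec(rv)).as_rotvec()*30)
        return np.r_[r,0.03*p[:24]]
    r=least_squares(f,p0); res.append((r.cost,sg,r.x))
res.sort(key=lambda b:b[0])
for c,sg,p in res[:2]:
    print(c,sg,p[24:]);print(p[:24].reshape(8,3))
c,sg,p=res[0]
for q,x,rv in D:
    a,R=fk(q,sg,p); print((a-x)*1000,np.degrees((R.inv()*Ro.from_rotvec(rv)).magnitude()))
np.savez("kin.npz",sg=sg,p=p)
E
python3 fit.py
```

```text
[(np.float64(0.0007342153296442945), [-1, 1, -1, 1, -1, 1, -1], 0, 3.141592653589793), (np.float64(0.5251298105260328), [1, 1, -1, 1, -1, 1, -1], 3.141592653589793, 3.141592653589793), (np.float64(0.6040226042894757), [1, 1, 1, 1, 1, 1, 1], 3.141592653589793, 3.141592653589793), (np.float64(0.6360843882599346), [-1, 1, -1, 1, -1, 1, -1], 1.5707963267948966, -1.5707963267948966)]
0.007667285965361585 [-1, 1, -1, 1, -1, 1, -1] [-0.    -3.141]
[[ 0.001 -0.     0.143]
 [-0.001 -0.015  0.143]
 [ 0.    -0.015  0.272]
 [-0.002 -0.016  0.272]
 [ 0.002 -0.016  0.237]
 [-0.005 -0.     0.237]
 [ 0.002 -0.     0.166]
 [ 0.001 -0.001  0.166]]
0.007667285966309492 [-1, 1, -1, 1, -1, 1, -1] [-0.     3.142]
[[ 0.001 -0.     0.143]
 [-0.001 -0.015  0.143]
 [ 0.    -0.015  0.272]
 [-0.002 -0.016  0.272]
 [ 0.002 -0.016  0.237]
 [-0.005 -0.     0.237]
 [ 0.002 -0.     0.166]
 [ 0.001 -0.001  0.166]]
[ 0.157 -0.177 -0.197] 0.024492111982060416
[-0.162  0.051 -0.029] 0.02564684186553572
[-0.195  0.036  0.159] 0.0733625578456894
[-0.173  0.092  0.021] 0.03952138287518573
[-0.113  0.151  0.2  ] 0.03397177430850262
[ 0.055 -0.092  0.011] 0.01624884796065684
[ 0.438 -0.032 -0.355] 0.051831361465758265
[-0.072 -0.019 -0.096] 0.028667165119487657
[-0.037 -0.057  0.351] 0.03962939316479252
[ 0.26  -0.004  0.196] 0.06495747532947702
[-0.159  0.051 -0.26 ] 0.012943081764708007
```

The model fits to about 0.3 mm. Next I'll find feasible configurations at the bar, with tool z at azimuth 76°, tilt 45° and roll left free.

```bash
cat > ik.py <<'E'
from kin import *
k=np.load("kin.npz");sg=k["sg"];P=k["p"]
def zdir(t,az): t,az=np.radians([t,az]); return np.array([np.sin(t)*np.cos(az),np.sin(t)*np.sin(az),-np.cos(t)])
def solve(x,z,q0,qref=None,w=0.02,xd=None):
    qref=q0 if qref is None else qref
    def f(q):
        a,R=fk(q,sg,P); M=R.as_matrix()
        r=[*(a-x)*50,*(M[:,2]-z)*20,*(w*(q-qref))]
        if xd is not None: r+=list((M[:,0]-xd)*20)
        return r
    r=least_squares(f,np.clip(q0,LO+.021,HI-.021),bounds=(LO+.02,HI-.02)); a,R=fk(r.x,sg,P)
    return r.x,np.linalg.norm(a-x)*1000,np.degrees(np.arccos(np.clip(R.as_matrix()[:,2]@z,-1,1))),R.as_matrix()
E
python3 - <<'E'
from ik import *
rng=np.random.default_rng(0); x=np.array([.5255,-.263,.15]);z=zdir(45,76)
for w,t in ((1e-4,45),):
  out=[]
  for i in range(60):
    q,e,a,M=solve(x,zdir(t,76),rng.uniform(LO,HI),w=w)
    if e<1 and a<.5: out.append((min(np.minimum(q-LO,HI-q)),q,M[:,0]))
  out.sort(key=lambda o:-o[0])
  for o in out[:14]: print(o[0],o[1],o[2])
E
```

```text
0.7384311140601587 [ 1.076  0.735 -0.532  1.644 -0.408  1.182  1.32 ] [0.836 0.279 0.473]
0.7172230668064206 [ 0.997  0.71  -0.413  1.65  -0.485  1.203  1.27 ] [0.89  0.2   0.409]
0.705883986746451 [ 0.957  0.695 -0.355  1.658 -0.523  1.214 -0.811] [-0.096 -0.703 -0.705]
0.6872119355051849 [ 1.188  0.788 -0.715  1.633 -0.276  1.158  2.273] [-0.054  0.723  0.689]
0.6623124385629475 [ 0.827  0.678 -0.163  1.665 -0.629  1.258  0.907] [ 0.984 -0.152  0.091]
0.6295724745624941 [ 1.226  0.807 -0.78   1.635 -0.227  1.151 -2.24 ] [-0.941 -0.098 -0.323]
0.6019481879947306 [ 0.674  0.676  0.056  1.673 -0.741  1.318  2.271] [0.333 0.635 0.697]
0.5918459295203196 [ 0.647  0.671  0.093  1.681 -0.759  1.328 -0.954] [-0.423 -0.597 -0.682]
0.5767199356377032 [ 1.258  0.833 -0.833  1.629 -0.179  1.148  1.642] [0.468 0.575 0.671]
0.573348833488349 [ 0.609  0.68   0.151  1.68  -0.787  1.347  1.521] [0.894 0.193 0.404]
0.5710936368029902 [ 0.602  0.677  0.161  1.685 -0.791  1.349  0.153] [ 0.583 -0.649 -0.489]
0.5697153959646817 [ 0.599  0.678  0.165  1.685 -0.793  1.35   0.422] [ 0.771 -0.54  -0.337]
0.5506633329834238 [ 1.271  0.839 -0.859  1.633 -0.162  1.146 -2.014] [-0.824 -0.294 -0.484]
0.5248526491402291 [ 0.524  0.693  0.274  1.684 -0.845  1.389  2.145] [0.525 0.544 0.655]
```

Run:
```python
from ik import *
z=zdir(45,70); q0=np.array([.6,.68,.15,1.68,-.79,1.35,1.0]); xd=None
for zz in (.35,.5):
 for x in (.5,.6,.7,.8):
  row=[]
  q=q0.copy()
  for y in (-.3,-.2,-.1,0,.1,.2,.3,.4):
    q,e,a,M=solve(np.array([x,y,zz]),z,q,w=.01)
    row.append(f"{y}: {'ok ' if e<2 and a<1 else 'NO '}{np.round(q[[0,1,2,3,4]],2)}")
  print(zz,x,*row,sep="\n  ")
```

```text
0.35
  0.5
  -0.3: ok [ 0.67  0.45  0.18  1.56 -0.75]
  -0.2: ok [ 0.58  0.33  0.12  1.74 -0.77]
  -0.1: ok [ 0.49  0.22  0.04  1.88 -0.81]
  0: ok [ 0.39  0.13 -0.05  1.99 -0.86]
  0.1: ok [ 0.29  0.07 -0.16  2.05 -0.91]
  0.2: ok [ 0.17  0.04 -0.28  2.08 -0.95]
  0.3: ok [ 0.04  0.06 -0.39  2.06 -0.94]
  0.4: ok [-0.11  0.12 -0.47  2.   -0.85]
0.35
  0.6
  -0.3: ok [ 0.62  0.57  0.13  1.37 -0.78]
  -0.2: ok [ 0.53  0.45  0.08  1.55 -0.8 ]
  -0.1: ok [ 0.43  0.35  0.02  1.69 -0.82]
  0: ok [ 0.33  0.28 -0.06  1.79 -0.85]
  0.1: ok [ 0.22  0.23 -0.14  1.86 -0.88]
  0.2: ok [ 0.11  0.21 -0.22  1.88 -0.89]
  0.3: ok [-0.02  0.23 -0.3   1.86 -0.87]
  0.4: ok [-0.16  0.27 -0.35  1.81 -0.78]
0.35
  0.7
  -0.3: ok [ 0.57  0.7   0.09  1.13 -0.8 ]
  -0.2: ok [ 0.47  0.59  0.06  1.32 -0.81]
  -0.1: ok [ 0.38  0.5   0.01  1.47 -0.82]
  0: ok [ 0.28  0.43 -0.04  1.57 -0.84]
  0.1: ok [ 0.17  0.39 -0.1   1.63 -0.85]
  0.2: ok [ 0.05  0.38 -0.16  1.66 -0.84]
  0.3: ok [-0.07  0.39 -0.21  1.64 -0.81]
  0.4: ok [-0.21  0.42 -0.24  1.59 -0.74]
0.35
  0.8
  -0.3: ok [ 0.52  0.88  0.08  0.81 -0.82]
  
[... 979 characters left out ...]
-0.59]
0.5
  0.7
  -0.3: ok [ 0.58  0.67  0.08  0.87 -0.82]
  -0.2: ok [ 0.48  0.53  0.05  1.09 -0.8 ]
  -0.1: ok [ 0.38  0.43  0.    1.24 -0.79]
  0: ok [ 0.28  0.36 -0.05  1.35 -0.78]
  0.1: ok [ 0.17  0.31 -0.11  1.41 -0.76]
  0.2: ok [ 0.05  0.29 -0.17  1.44 -0.72]
  0.3: ok [-0.07  0.3  -0.22  1.42 -0.66]
  0.4: ok [-0.2   0.35 -0.25  1.37 -0.58]
0.5
  0.8
  -0.3: ok [ 0.54  0.91  0.07  0.43 -0.87]
  -0.2: ok [ 0.42  0.73  0.07  0.76 -0.83]
  -0.1: ok [ 0.31  0.62  0.05  0.95 -0.81]
  0: ok [ 0.2   0.54  0.01  1.07 -0.79]
  0.1: ok [ 0.09  0.5  -0.02  1.15 -0.77]
  0.2: ok [-0.03  0.48 -0.06  1.17 -0.73]
  0.3: ok [-0.15  0.49 -0.08  1.16 -0.68]
  0.4: ok [-0.28  0.52 -0.1   1.1  -0.62]
```

```bash
cat > sim.py <<'E'
from ik import *
from scipy.optimize import lsq_linear
def jac(q):
    a0,R0=fk(q,sg,P); J=np.zeros((6,7))
    for i in range(7):
        d=np.zeros(7);d[i]=1e-5; a,R=fk(q+d,sg,P); J[:3,i]=(a-a0)/1e-5; J[3:,i]=(R*R0.inv()).as_rotvec()/1e-5
    return a0,R0,J
W=np.diag([1,1,1,.3,.3,.3])
def step(q,xt,Rt,lam=.01,qr=None,wr=0,n=3):
    for _ in range(n):
        a,R,J=jac(q); e=np.r_[xt-a,(Rt*R.inv()).as_rotvec()]
        A=[W@J,lam*np.eye(7)];b=[W@e,np.zeros(7)]
        if wr: A.append(wr*np.eye(7)); b.append(wr*(qr-q))
        r=lsq_linear(np.vstack(A),np.concatenate(b),bounds=(np.minimum(LO-q,-1e-6),np.maximum(HI-q,1e-6))); q=q+r.x
    return q
def run(q,rows,keepcmd=False,**k):
    x,R=fk(q,sg,P)
    for d,roll in rows:
        xt=x+R.apply(np.array(d)/1000);Rt=R*Ro.from_euler("z",roll); q=step(q,xt,Rt,**k)
        x,R=(xt,Rt) if keepcmd else fk(q,sg,P)
    return q
E
cat > t1.py <<'E'
from sim import *
segs=[(6,[([-33,22,4],0)]*10),(7,[([-25,22,-17],0)]*6),(8,[([-3,28,10],0)]*2+[([-12,28,5],0),([-15,28,5],0)]+[([-18,25,5],0)]*2),(9,[([-5,30,10],0),([-15,30,5],0),([-20,25,0],0),([-25,20,-5],0)])]
for k in (dict(lam=.01),dict(lam=.05),dict(lam=.01,wr=.01,qr=(LO+HI)/2),dict(lam=.01,wr=.03,qr=(LO+HI)/2),dict(lam=.01,wr=.03,qr=np.array(D[0][0]))):
  print({a:b for a,b in k.items() if a!='qr'})
  for i,rows in segs:
    q=run(np.array(D[i][0]),rows,**k); x,R=fk(q,sg,P)
    print(i,"sim",q,x,"tilt",np.degrees(np.arccos(-R.as_matrix()[2,2])));print("  act",np.array(D[i+1][0]),D[i+1][1])
E
python3 t1.py
```

```text
{'lam': 0.01}
6 sim [-2.261  0.102  1.46   1.65  -0.586  0.84   0.696] [0.4   0.596 0.552] tilt 44.214075128156004
  act [-2.216  0.152  1.434  1.607 -0.639  0.876  0.698] [0.3925, 0.6133, 0.5673]
7 sim [-1.911 -0.339  1.069  1.79  -0.112  0.839  0.567] [0.47  0.406 0.532] tilt 44.37526144634758
  act [-1.944 -0.323  1.052  1.773 -0.082  0.846  0.493] [0.4555, 0.4279, 0.5378]
8 sim [-2.094 -0.34   1.46   1.811 -0.172  0.725  0.804] [0.573 0.351 0.467] tilt 44.99829065670692
  act [-2.08  -0.337  1.455  1.797 -0.215  0.796  0.838] [0.5572, 0.348, 0.4697]
9 sim [-1.929 -0.34   1.46   1.885 -0.24   0.675  0.982] [0.601 0.266 0.436] tilt 45.388581215201704
  act [-1.906 -0.337  1.454  1.864 -0.301  0.782  1.036] [0.5782, 0.264, 0.4428]
{'lam': 0.05}
6 sim [-2.196  0.163  1.46   1.618 -0.669  0.913  0.749] [0.401 0.596 0.557] tilt 43.09041872767414
  act [-2.216  0.152  1.434  1.607 -0.639  0.876  0.698] [0.3925, 0.6133, 0.5673]
7 sim [-1.979 -0.249  1.228  1.729 -0.267  0.906  0.712] [0.483 0.416 0.532] tilt 42.98959635389542
  act [-1.944 -0.323  1.052  1.773 -0.082  0.846  0.493] [0.45
[... 1942 characters left out ...]
8  1.639 -0.265  0.729  0.372] [0.396 0.596 0.538] tilt 43.609291591383645
  act [-2.216  0.152  1.434  1.607 -0.639  0.876  0.698] [0.3925, 0.6133, 0.5673]
7 sim [-1.024 -0.082  0.347  1.731 -0.388  0.929  0.664] [0.458 0.41  0.532] tilt 38.74358102453884
  act [-1.944 -0.323  1.052  1.773 -0.082  0.846  0.493] [0.4555, 0.4279, 0.5378]
8 sim [-0.661  0.147  0.229  1.634 -0.551  0.95   0.959] [0.587 0.365 0.462] tilt 35.82088797327266
  act [-2.08  -0.337  1.455  1.797 -0.215  0.796  0.838] [0.5572, 0.348, 0.4697]
9 sim [-1.893 -0.34   1.371  1.869 -0.091  0.706  0.786] [0.595 0.265 0.445] tilt 42.42076723190968
  act [-1.906 -0.337  1.454  1.864 -0.301  0.782  1.036] [0.5782, 0.264, 0.4428]
```

The sim (damped least squares, no posture term) reproduces the controller well, so I'll use it to look for a way out of the joint-limit corner.

```bash
cat > t2.py <<'E'
from sim import *
q0=np.array(D[-1][0])
def desc(q):
    x,R=fk(q,sg,P);M=R.as_matrix(); return f"q {q} x {x} tilt {np.degrees(np.arccos(-M[2,2])):.1f} az {np.degrees(np.arctan2(M[1,2],M[0,2])):.0f}"
def world(q,v,roll,n):
    for i in range(n):
        x,R=fk(q,sg,P); q=run(q,[(R.inv().apply(v),roll)],lam=.01)
    return q
if __name__=="__main__":
  for roll in (0,.1,-.1):
    for v in ([0,-30,0],[0,-30,-8],[20,-25,-5],[30,0,0],[0,30,0],[0,0,30],[0,0,-10],[0,0,0],[30,20,0],[20,30,0]):
      q=q0
      for n in (6,6): q=world(q,np.array(v),roll,n)
      print(roll,v,desc(q))
E
python3 t2.py
```

```text
0 [0, -30, 0] q [-1.257 -0.34   1.46   1.818 -0.403  1.128  1.561] x [ 0.545 -0.081  0.455] tilt 42.9 az 57
0 [0, -30, -8] q [-1.223 -0.34   1.46   2.002 -0.42   0.928  1.658] x [ 0.53  -0.077  0.372] tilt 41.8 az 53
0 [20, -25, -5] q [-1.513 -0.34   1.46   1.892 -0.193  0.596  1.238] x [ 0.675 -0.013  0.44 ] tilt 47.1 az 32
0 [30, 0, 0] q [-1.997 -0.34   1.46   1.806  0.433  0.424  0.358] x [0.727 0.233 0.514] tilt 55.2 az 32
0 [0, 30, 0] q [-2.602 -0.34   1.46   1.845  0.752  0.507 -0.323] x [0.496 0.568 0.479] tilt 51.2 az 56
0 [0, 0, 30] q [-2.181 -0.328  1.46   1.026 -0.07   1.476  0.611] x [0.578 0.264 0.803] tilt 44.4 az 68
0 [0, 0, -10] q [-1.902 -0.34   1.46   2.114 -0.33   0.476  1.113] x [0.551 0.261 0.337] tilt 44.4 az 61
0 [0, 0, 0] q [-1.906 -0.337  1.454  1.864 -0.301  0.782  1.036] x [0.578 0.264 0.443] tilt 44.4 az 68
0 [30, 20, 0] q [-2.305 -0.34   1.46   1.802  0.944  0.436 -0.291] x [0.677 0.405 0.537] tilt 59.6 az 36
0 [20, 30, 0] q [-2.487 -0.34   1.46   1.812  1.021  0.477 -0.47 ] x [0.601 0.507 0.528] tilt 58.7 az 43
0.1 [0, -30, 0] q [-1.256 -0.34   1.46   1.
[... 1420 characters left out ...]
433  0.423  1.558] x [0.727 0.233 0.514] tilt 55.3 az 32
-0.1 [0, 30, 0] q [-2.603 -0.34   1.46   1.842  0.755  0.508  0.875] x [0.495 0.568 0.479] tilt 51.3 az 56
-0.1 [0, 0, 30] q [-2.194 -0.34   1.446  1.019 -0.045  1.479  1.796] x [0.578 0.264 0.803] tilt 44.4 az 68
-0.1 [0, 0, -10] q [-1.905 -0.34   1.46   2.112 -0.327  0.477  2.309] x [0.551 0.261 0.337] tilt 44.5 az 61
-0.1 [0, 0, 0] q [-1.911 -0.34   1.453  1.86  -0.293  0.783  2.227] x [0.578 0.264 0.443] tilt 44.4 az 68
-0.1 [30, 20, 0] q [-2.306 -0.34   1.46   1.801  0.948  0.434  0.907] x [0.677 0.404 0.537] tilt 59.8 az 36
-0.1 [20, 30, 0] q [-2.488 -0.34   1.46   1.811  1.025  0.476  0.727] x [0.601 0.506 0.528] tilt 58.9 az 43
```

Run:
```python
from t2 import *
def goto(q,t,n):
    for i in range(n,0,-1):
        x,R=fk(q,sg,P); d=(np.array(t)-x)*1000/i; L=np.linalg.norm(d); d*=min(1,45/L); q=run(q,[(R.inv().apply(d),0)],lam=.01)
    return q
for path in ([(.56,-.1,.45),(.46,-.40,.35),(.51,-.3,.2)],[(.56,-.1,.5),(.48,-.44,.5),(.47,-.44,.3),(.51,-.3,.2)],[(.6,.26,.8),(.6,-.1,.7),(.48,-.40,.5),(.51,-.3,.2)],[(.5,.1,.7),(.5,-.3,.7),(.48,-.40,.4),(.51,-.3,.2)],[(.56,-.1,.4),(.7,-.3,.4),(.46,-.4,.3),(.51,-.3,.2)]):
    q=q0; print("----")
    for p in path: q=goto(q,p,14); print(p,desc(q))
```

```text
----
(0.56, -0.1, 0.45) q [-1.247 -0.34   1.46   1.815 -0.387  1.109  1.561] x [ 0.549 -0.093  0.454] tilt 42.3 az 55
(0.46, -0.4, 0.35) q [-0.777 -0.34   1.46   1.97  -0.228  0.82   1.875] x [ 0.445 -0.367  0.367] tilt 36.8 az 11
(0.51, -0.3, 0.2) q [-1.045 -0.34   1.46   2.34   0.659  0.235  0.851] x [ 0.487 -0.282  0.23 ] tilt 37.9 az -12
----
(0.56, -0.1, 0.5) q [-1.266 -0.34   1.46   1.711 -0.387  1.224  1.51 ] x [ 0.551 -0.094  0.503] tilt 42.9 az 58
(0.48, -0.44, 0.5) q [-0.807 -0.34   1.46   1.675 -0.234  1.078  1.788] x [ 0.465 -0.405  0.506] tilt 39.8 az 12
(0.47, -0.44, 0.3) q [-0.786 -0.34   1.46   2.134 -0.006  0.395  1.674] x [ 0.456 -0.419  0.317] tilt 41.5 az -15
(0.51, -0.3, 0.2) q [-1.115 -0.34   1.46   2.397  1.484  0.279 -0.047] x [ 0.492 -0.287  0.225] tilt 41.5 az -22
----
(0.6, 0.26, 0.8) q [-2.179 -0.34   1.46   1.04  -0.048  1.436  0.619] x [0.595 0.26  0.798] tilt 45.4 az 66
(0.6, -0.1, 0.7) q [-1.404 -0.34   1.46   1.303 -0.352  1.43   1.254] x [ 0.589 -0.093  0.698] tilt 46.9 az 53
(0.48, -0.4, 0.5) q [-0.784 -0.34   1.46   1.712 -0.376  1.094  1.83 ] x [ 
[... 342 characters left out ...]
 0.696] tilt 43.1 az 41
(0.48, -0.4, 0.4) q [-0.78  -0.34   1.46   1.905 -0.3    0.834  1.876] x [ 0.468 -0.38   0.411] tilt 41.4 az 10
(0.51, -0.3, 0.2) q [-1.022 -0.34   1.46   2.362  0.649  0.17   0.827] x [ 0.488 -0.282  0.232] tilt 40.4 az -11
----
(0.56, -0.1, 0.4) q [-1.235 -0.34   1.46   1.919 -0.385  0.98   1.603] x [ 0.548 -0.092  0.406] tilt 41.6 az 51
(0.7, -0.3, 0.4) q [-1.222 -0.34   1.46   1.918  0.122  0.493  1.221] x [ 0.646 -0.26   0.424] tilt 46.1 az 1
(0.46, -0.4, 0.3) q [-0.74  -0.34   1.46   2.196 -0.394  0.364  2.042] x [ 0.454 -0.39   0.309] tilt 45.5 az -8
(0.51, -0.3, 0.2) q [-1.071 -0.34   1.46   2.384  1.245  0.209  0.193] x [ 0.491 -0.285  0.227] tilt 41.0 az -17
```

That branch doesn't reach the goal. I'll search for better waypoint sequences with a faster copy of the sim.

```bash
nproc
cat > fast.py <<'E'
import numpy as np
from kin import LO,HI,D,fk
k=np.load("kin.npz");sg=k["sg"].astype(float);p=k["p"];T=p[:24].reshape(8,3);Y0,Y7=p[24],p[25]
from math import cos,sin
def rot(a,t):
    c,s=cos(t),sin(t)
    return np.array([[c,-s,0],[s,c,0],[0,0,1]]) if a else np.array([[c,0,s],[0,1,0],[-s,0,c]])
def fkj(q):
    R=rot(1,Y0);x=T[0].copy();A=[];O=[]
    for i in range(7):
        z=i%2==0
        A.append(R[:,2 if z else 1]*sg[i]);O.append(x)
        R=R@rot(z,sg[i]*q[i]+(Y7 if i==6 else 0)); x=x+R@T[i+1]
    A=np.array(A);O=np.array(O); Jv=np.cross(A,x-O)
    return x,R,np.vstack([Jv.T,A.T]),O
VM=np.array([2.39,2.39,3.14,3.14,3.14,3.14,3.14])*.07
W=np.array([1,1,1,.3,.3,.3])
def rv(M):
    v=np.array([M[2,1]-M[1,2],M[0,2]-M[2,0],M[1,0]-M[0,1]])/2; s=np.linalg.norm(v); 
    if s<1e-9: return v
    return v/s*np.arctan2(s,(np.trace(M)-1)/2)
def row(q,d,roll,lam=.01,n=3):
    x,R,_,_=fkj(q); xt=x+R@np.asarray(d,float)/1000; Rt=R@rot(1,roll); qs=q
    for _ in range(n):
        x,R,J,_=fkj(q); e=W*np.r_[xt-x,rv(Rt@R.T)]; Jw=W[:,None]*J
        fr=np.ones(7,bool); dq=np.zeros(7)
        for _ in range(4):
            Jf=Jw[:,fr]; ee=e-Jw[:,~fr]@dq[~fr]
            dq[fr]=Jf.T@np.linalg.solve(Jf@Jf.T+lam**2*np.eye(6),ee)
            v=(q+dq<LO)|(q+dq>HI); v&=fr
            if not v.any(): break
            dq[v]=np.clip(q+dq,LO,HI)[v]-q[v]; fr&=~v
        q=np.clip(q+dq,LO,HI)
    dq=q-qs; m=np.max(np.abs(dq)/VM)
    return qs+dq/max(1,m)
def goto(q,t,sp=40,roll=0,maxn=60,traj=None):
    t=np.array(t);n=0
    for i in range(maxn):
        x,R,_,O=fkj(q); d=(t-x)*1000; L=np.linalg.norm(d)
        if L<2: break
        q2=row(q,R.T@(d*min(1,sp/L)),roll); n+=1
        if traj is not None: traj.append((q2,R.T@(d*min(1,sp/L)),roll))
        if np.linalg.norm(fkj(q2)[0]-x)<.002 and L>5: q=q2;break
        q=q2
    return q,n
def desc(q):
    x,R,_,_=fkj(q); return f"q {np.round(q,2)} x {np.round(x,3)} tilt {np.degrees(np.arccos(-R[2,2])):.1f} az {np.degrees(np.arctan2(R[1,2],R[0,2])):.0f}"
E
cat > search.py <<'E'
from fast import *
import sys,time
from multiprocessing import Pool
q0=np.array(D[-1][0]); G=np.array([.48,-.43,.30])
zg=np.array([np.sin(np.pi/4)*np.cos(np.radians(76)),np.sin(np.pi/4)*np.sin(np.radians(76)),-np.cos(np.pi/4)])
def one(seed):
    r=np.random.default_rng(seed); q=q0; n=0; wp=[]
    k=r.integers(1,4)
    for i in range(k):
        t=np.array([r.uniform(.0,1.0),r.uniform(-.9,1.0),r.uniform(.35,1.0)])
        roll=r.choice([0,0,.1,-.1])
        wp.append((t.round(2).tolist(),roll)); q,m=goto(q,t,roll=roll,maxn=30); n+=m
    q,m=goto(q,G);n+=m
    x,R,_,_=fkj(q)
    return np.degrees(np.arccos(np.clip(R[:,2]@zg,-1,1)))+np.linalg.norm(x-G)*200+n*.05,n,wp,q,seed
if __name__=="__main__":
    import os
    t=time.time()
    with Pool() as po: res=po.map(one,range(int(sys.argv[1])),chunksize=20)
    res.sort(key=lambda r:r[0]); print(time.time()-t)
    for r in res[:10]: print(round(r[0],1),r[1],r[2],desc(r[3]))
E
OMP_NUM_THREADS=1 OPENBLAS_NUM_THREADS=1 python3 search.py 3000
```

```text
4
134.64244604110718
3.3 56 [([0.31, 0.21, 0.72], np.float64(0.1)), ([0.42, 0.5, 0.75], np.float64(0.0))] q [ 0.9   0.68  0.02  1.27 -0.6   1.72  0.82] x [ 0.48 -0.43  0.3 ] tilt 44.7 az 77
3.3 33 [([0.31, 0.17, 0.39], np.float64(0.0))] q [ 0.81  0.68  0.2   1.3  -0.7   1.73  2.35] x [ 0.48 -0.43  0.3 ] tilt 45.0 az 74
3.4 40 [([0.26, 0.35, 0.36], np.float64(0.1))] q [ 0.6   0.75  0.56  1.29 -0.82  1.86  1.  ] x [ 0.48 -0.43  0.3 ] tilt 44.4 az 78
3.9 39 [([0.17, -0.02, 0.69], np.float64(0.0))] q [ 0.6   0.77  0.59  1.29 -0.88  1.89  2.49] x [ 0.48 -0.43  0.3 ] tilt 46.9 az 76
4.4 39 [([0.18, -0.03, 0.6], np.float64(0.0))] q [ 0.66  0.75  0.48  1.28 -0.83  1.87  2.46] x [ 0.48 -0.43  0.3 ] tilt 47.4 az 77
4.6 39 [([0.25, 0.07, 0.8], np.float64(0.0))] q [ 0.55  0.74  0.65  1.34 -0.89  1.84  2.52] x [ 0.48 -0.43  0.3 ] tilt 43.8 az 73
4.9 41 [([0.18, 0.5, 0.38], np.float64(0.1))] q [ 0.59  0.71  0.56  1.33 -0.83  1.8   1.21] x [ 0.48 -0.43  0.3 ] tilt 42.5 az 74
5.3 35 [([0.27, 0.01, 0.59], np.float64(0.0))] q [ 1.01  0.66 -0.13  1.31 -0.56  1.63  2.24] x [ 0.48 -0.43  0.3 ] tilt 44.8 az 71
5.5 94 [([0.23, 0.34, 0.98], np.float64(-0.1)), ([0.01, 0.96, 0.95], np.float64(0.1))] q [ 0.63  0.74  0.51  1.29 -0.82  1.86  1.94] x [ 0.48 -0.43  0.3 ] tilt 45.6 az 77
5.5 54 [([0.47, 0.21, 0.5], np.float64(0.0)), ([0.39, 0.66, 0.49], np.float64(0.1)), ([0.8, -0.59, 0.36], np.float64(0.1))] q [ 0.74  0.67  0.31  1.33 -0.75  1.74 -1.72] x [ 0.48 -0.43  0.3 ] tilt 44.5 az 72
```

```bash
cat > chk.py <<'E'
from fast import *
def segd(a,b,c,d):
    t=np.linspace(0,1,25); A=a+(b-a)*t[:,None]; C=c+(d-c)*t[:,None]; return np.min(np.linalg.norm(A[:,None]-C[None],axis=2))
def clear(q):
    x,R,_,O=fkj(q); # O[i]: point before joint i; 1 shoulder,3 elbow,5 wrist
    return min(segd(x,O[5],np.zeros(3),O[1]),segd(x,O[5],O[1],O[3]))
G=[.48,-.43,.30]; q0=np.array(D[-1][0])
if __name__=="__main__":
  print("now",clear(q0),fkj(q0)[3][[1,3,5]])
  for wps in ([[.31,.17,.39]],[[.31,.17,.5]],[[.35,.17,.5]],[[.27,.01,.59]],[[.35,.0,.6]],[[.4,.1,.6]],[[.25,.07,.8]],[[.35,.2,.7]]):
    q=q0;tr=[]
    for w in wps+[G]:
        q,n=goto(q,w,traj=tr); print(w,n,desc(q),"cl %.3f"%min(clear(t[0]) for t in tr))
E
python3 chk.py
```

```text
now 0.45733558856582057 [[ 0.016  0.004  0.286]
 [ 0.094 -0.175  0.795]
 [ 0.496  0.048  0.679]]
[0.31, 0.17, 0.39] 18 q [ 0.39 -0.34 -0.3   2.29 -0.96  1.21  1.74] x [0.311 0.17  0.39 ] tilt 45.2 az 74 cl 0.345
[0.48, -0.43, 0.3] 16 q [ 0.81  0.68  0.19  1.3  -0.69  1.73  2.35] x [ 0.48 -0.43  0.3 ] tilt 45.2 az 74 cl 0.345
[0.31, 0.17, 0.5] 24 q [ 0.39 -0.34 -0.27  2.05 -0.89  1.46  1.51] x [0.312 0.17  0.5  ] tilt 45.4 az 81 cl 0.394
[0.48, -0.43, 0.3] 17 q [ 0.8   0.72  0.19  1.23 -0.65  1.81  2.27] x [ 0.48 -0.43  0.3 ] tilt 45.4 az 81 cl 0.379
[0.35, 0.17, 0.5] 15 q [ 0.35 -0.34 -0.27  2.05 -0.88  1.32  1.54] x [0.351 0.17  0.5  ] tilt 44.9 az 71 cl 0.413
[0.48, -0.43, 0.3] 17 q [ 0.79  0.67  0.24  1.33 -0.73  1.72  2.38] x [ 0.48 -0.43  0.3 ] tilt 44.9 az 71 cl 0.402
[0.27, 0.01, 0.59] 19 q [ 0.99 -0.34 -0.25  1.85 -0.83  1.89  1.86] x [0.271 0.009 0.59 ] tilt 44.5 az 70 cl 0.349
[0.48, -0.43, 0.3] 15 q [ 1.01  0.65 -0.14  1.32 -0.56  1.62  2.24] x [ 0.48 -0.43  0.3 ] tilt 44.5 az 70 cl 0.349
[0.35, 0.0, 0.6] 11 q [-0.13 -0.34  0.42  1.8  -0.64  1.57  1.49] x [0.35 0.   0.6 ] tilt 44.5 az 68 cl 0.433
[0.48, -0.43, 0.3] 14 q [ 0.48  0.77  0.81  1.38 -1.    1.88  2.59] x [ 0.48 -0.43  0.3 ] tilt 44.5 az 68 cl 0.418
[0.4, 0.1, 0.6] 9 q [-0.41 -0.34  0.38  1.8  -0.59  1.35  1.25] x [0.4 0.1 0.6] tilt 44.6 az 68 cl 0.454
[0.48, -0.43, 0.3] 16 q [ 0.45  0.81  0.9   1.39 -1.05  1.92  2.62] x [ 0.48 -0.43  0.3 ] tilt 44.6 az 68 cl 0.420
[0.25, 0.07, 0.8] 20 q [ 0.09 -0.34  0.14  1.37 -0.77  1.92  1.13] x [0.265 0.071 0.802] tilt 43.7 az 73 cl 0.428
[0.48, -0.43, 0.3] 19 q [ 0.56  0.74  0.64  1.34 -0.89  1.84  2.51] x [ 0.48 -0.43  0.3 ] tilt 43.7 az 73 cl 0.401
[0.35, 0.2, 0.7] 13 q [ 0.23 -0.34 -0.23  1.61 -0.79  1.52  1.13] x [0.351 0.2   0.7  ] tilt 44.6 az 68 cl 0.457
[0.48, -0.43, 0.3] 19 q [ 0.7   0.67  0.4   1.37 -0.81  1.72  2.44] x [ 0.48 -0.43  0.3 ] tilt 44.6 az 68 cl 0.434
```

Heading inward to about (0.33, 0.17, 0.5) untwists the arm with good clearance. I'll do that.

```bash
python3 to.py .33 .17 .50|tail -1
```

```text
world [-248.214  -93.968   57.19 ] tool mm [ -78.382 -200.14  -165.865] len 271.4971717647086
```

```bash
python3 -m handwheel '{"delta_pos": [[-11,-29,-24],[-11,-29,-24],[-11,-29,-24],[-11,-29,-24],[-11,-29,-24],[-11,-29,-24]], "roll": [0,0,0,0,0,0], "gripper": [0,0,0,0,0,0]}'; python3 to.py .33 .17 .50
```

```text
clock: 7.6
ee_pos: [0.4385, 0.2081, 0.4823]
tool_rot: [-2.092, -1.494, -0.894]
force: [0.1, -0.9, 1.1]
gripper_width: -0.002
7.6 q [-0.896 -0.334  0.555  2.03  -0.515  0.92   1.137] p [0.439 0.208 0.482] F [ 0.055 -0.879  1.057] -0.001512651781787494
x [0.217 0.673 0.707] y [ 0.941 -0.337  0.032] z [ 0.26   0.658 -0.707] tilt 45.0352881611967 az 68.48384458989653 r 0.48538528881904
world [-108.51   -38.105   17.728] tool mm [-36.695 -88.706 -65.769] len 116.36467900386327
```

```bash
python3 -m handwheel '{"delta_pos": [[-8,-22,-16],[-8,-22,-16],[-8,-22,-16],[-8,-22,-16],[-4,-10,-8]], "roll": [0,0,0,0,0], "gripper": [0,0,0,0,0]}'; python3 to.py .48 -.43 .30
```

```text
clock: 8.1
ee_pos: [0.3784, 0.183, 0.4984]
tool_rot: [-2.096, -1.5, -0.902]
force: [-0.3, -0.1, -0.2]
gripper_width: -0.002
8.1 q [-0.06  -0.337 -0.033  2.054 -0.777  1.134  1.386] p [0.378 0.183 0.498] F [-0.33  -0.056 -0.15 ] -0.001988298865623102
x [0.212 0.676 0.705] y [ 0.94  -0.338  0.041] z [ 0.266  0.654 -0.708] tilt 44.95524825776731 az 67.86782273013314 r 0.42032599067702203
world [ 101.597 -612.989 -198.414] tool mm [-532.937  294.598 -233.744] len 652.2623516915895
```

```bash
python3 -m handwheel '{"delta_pos": [[-8,-20,-9],[-8,-20,-9],[-8,-20,-9],[-8,-20,-9]], "roll": [0,0,0,0], "gripper": [0,0,0,0]}'; python3 to.py .48 -.43 .30
python3 - <<'E'
from chk import *
from rig import manip
q=manip.sense()["qpos"]; tr=[]
q,n=goto(q,G,traj=tr,sp=48); print(n,desc(q),min(fkj(t[0])[0][2] for t in tr),min(clear(t[0]) for t in tr))
E
```

```text
clock: 8.5
ee_pos: [0.3651, 0.1592, 0.488]
tool_rot: [-2.114, -1.467, -0.879]
force: [-0.5, -3.0, 1.2]
gripper_width: -0.001
8.5 q [ 0.323 -0.337 -0.24   2.069 -0.87   1.262  1.52 ] p [0.365 0.159 0.488] F [-0.463 -2.967  1.18 ] -0.0014814071861883025
x [0.243 0.669 0.702] y [ 0.935 -0.355  0.015] z [ 0.259  0.652 -0.712] tilt 44.59314347970249 az 68.30970840823501 r 0.3982576519374007
world [ 114.927 -589.158 -187.974] tool mm [-498.34   314.029 -220.663] len 629.0065085801068
14 q [ 0.77  0.65  0.28  1.36 -0.76  1.69  2.37] x [ 0.48 -0.43  0.3 ] tilt 44.6 az 68 0.29999999989573484 0.4038643111554979
```

```bash
python3 -m handwheel '{"delta_pos": [[-36,22,-16],[-36,22,-16],[-36,22,-16],[-36,22,-16],[-36,22,-16],[-36,22,-16],[-36,22,-16],[-36,22,-16],[-36,22,-16],[-36,22,-16],[-36,22,-16],[-36,22,-16]], "roll": [0,0,0,0,0,0,0,0,0,0,0,0], "gripper": [0,0,0,0,0,0,0,0,0,0,0,0]}'; python3 to.py .48 -.43 .30
```

```text
clock: 9.7
ee_pos: [0.4695, -0.3349, 0.3231]
tool_rot: [-2.078, -1.495, -0.871]
force: [1.3, -1.1, 1.2]
gripper_width: -0.0
9.7 q [ 0.654  0.495  0.298  1.568 -0.757  1.631  2.368] p [ 0.47  -0.335  0.323] F [ 1.268 -1.129  1.226] -0.0001852372864798013
x [0.219 0.673 0.706] y [ 0.946 -0.323  0.014] z [ 0.237  0.665 -0.708] tilt 44.92441864809893 az 70.36162289408188 r 0.576744864946065
world [ 10.468 -95.076 -23.134] tool mm [-78.058  40.279 -44.371] len 98.40858922539341
```

Tilt is 44.9° at azimuth 70°, well within useful range. I'll roll 90° so the jaw axis is level, with the 22 mm wide finger edge facing up, and then check in the camera.

```bash
python3 -m handwheel '{"delta_pos": [[0,0,0],[0,0,0],[0,0,0],[0,0,0],[0,0,0],[0,0,0],[0,0,0],[0,0,0],[0,0,0],[0,0,0],[0,0,0]], "roll": [0.143,0.143,0.143,0.143,0.143,0.143,0.143,0.143,0.143,0.143,0.143], "gripper": [0,0,0,0,0,0,0,0,0,0,0]}'; python3 to.py .4993 -.3366 .1909
```

```text
clock: 10.8
ee_pos: [0.4692, -0.3332, 0.3238]
tool_rot: [-2.332, 0.39, -0.172]
force: [0.0, 0.2, 0.7]
gripper_width: -0.004
10.8 q [ 0.458  0.537  0.594  1.586 -0.852  1.712  0.885] p [ 0.469 -0.333  0.324] F [0.027 0.247 0.715] -0.004067713733836245
x [ 0.945 -0.328  0.008] y [-0.227 -0.671 -0.706] z [ 0.237  0.665 -0.708] tilt 44.9373304081556 az 70.36523388669195 r 0.5755111123115736
world [  30.057   -3.397 -132.938] tool mm [28.425 89.347 98.978] len 136.3362638004466
```

```bash
python3 -m handwheel '{"delta_pos": [[9,30,0],[9,30,0],[10,29,0],[0,0,30],[0,0,30],[0,0,30],[0,0,9],[0,0,0]], "roll": [0,0,0,0,0,0,0,0], "gripper": [0,0,0,0,0,0,0,0]}'; python3 to.py .4993 -.3366 .1909
python3 - <<'E'
from rig import manip
import cv2,numpy as np
for n in("scene","top"):
    f=manip.grab_frame(n); np.savez(f"pics/{n}1.npz",**f)
    p=f["pixels"][80:280,100:300] if n=="scene" else f["pixels"][140:340,230:430]
    cv2.imwrite(f"pics/{n}1.png",cv2.cvtColor(cv2.resize(p,None,fx=3,fy=3,interpolation=cv2.INTER_CUBIC),cv2.COLOR_RGB2BGR))
E
```

```text
clock: 11.6
ee_pos: [0.4997, -0.3349, 0.1906]
tool_rot: [-2.331, 0.381, -0.173]
force: [0.3, 0.6, 0.4]
gripper_width: -0.0
11.6 q [ 0.473  0.711  0.54   1.634 -0.931  1.559  1.022] p [ 0.5   -0.335  0.191] F [0.258 0.637 0.438] -7.723776473262603e-05
x [ 0.946 -0.323  0.011] y [-0.221 -0.671 -0.708] z [ 0.236  0.667 -0.706] tilt 45.0513970058525 az 70.54675168343354 r 0.6015447527188634
world [-0.389 -1.687  0.268] tool mm [ 0.179  1.028 -1.407] len 1.7516453683652355
```

View pics/scene1.png

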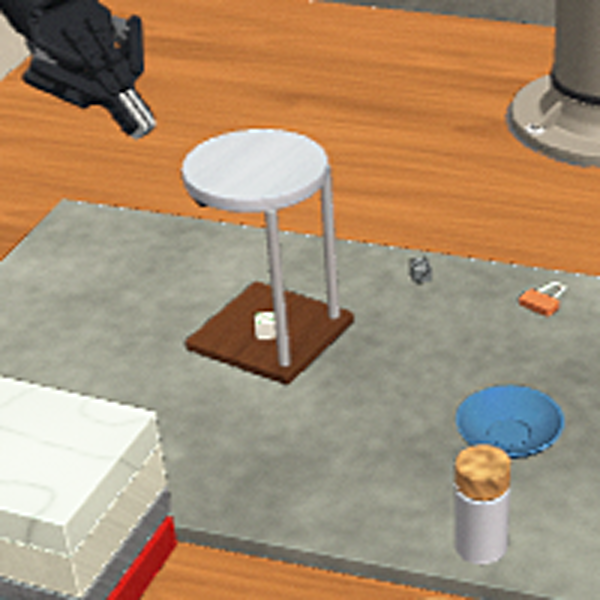

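View pics/top1.png

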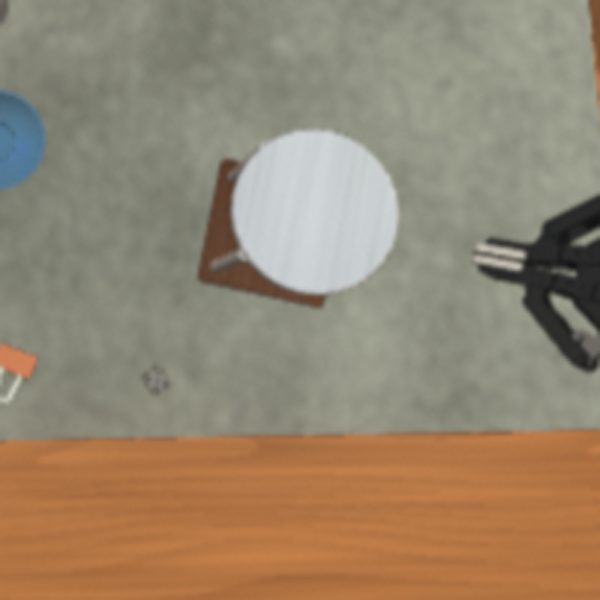

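The scene crop shows the closed fingers sloping forward-down at about (140,120), in front of the disc. In the top crop the tip is at about (475,252), right of the disc. I'll project the TCP to get the camera bias and correct the lamp's centre relative to the tool.

Run:
```python
from h import *
s=load("pics/scene1.npz");t=load("pics/top1.npz")
p=np.array([.4997,-.3349,.1906]);n=np.array([.221,.671,.708]);x=np.array([.946,-.323,.011])
pts=np.array([p,p+.011*n,p-.011*n,p+.011*x,p-.011*x])
print("scene crop",((proj(s,pts)-[100,80]+.5)*3-.5).round(0).tolist()); print("top crop",((proj(t,pts)-[230,140]+.5)*3-.5).round(0).tolist())
# predicted disc outline centre & top rim extremes for centre guess
c=np.array([.536,-.220]); a=np.linspace(0,2*np.pi,73)
for f,o,nm in((s,[100,80],"scene"),(t,[230,140],"top")):
    r=proj(f,np.c_[c[0]+.06*np.cos(a),c[1]+.06*np.sin(a),np.full(73,.197)]); r=(r-o+.5)*3-.5; b=proj(f,np.c_[c[0]+.06*np.cos(a),c[1]+.06*np.sin(a),np.full(73,.183)]); b=(b-o+.5)*3-.5
    print(nm,"L%.0f R%.0f T%.0f B%.0f"%(r[:,0].min(),r[:,0].max(),r[:,1].min(),r[:,1].max()),"lower rim B%.0f"%b[:,1].max())
    im=cv2.imread(f"pics/{nm}1.png")
    for e in(r,b): cv2.polylines(im,[e.round().astype(int)],True,(0,0,255),1)
    for e in (proj(f,pts)-o+.5)*3-.5: cv2.circle(im,tuple(e.round().astype(int)),2,(0,255,0),-1)
    cv2.imwrite(f"pics/{nm}1o.png",im)
a,b=cv2.imread("pics/scene1o.png")[:300,:380],cv2.imread("pics/top1o.png")[80:380,180:600]
cv2.imwrite("pics/ov1.png",np.hstack([a,b]))
```

```text
scene crop [[147.0, 132.0], [152.0, 126.0], [141.0, 138.0], [138.0, 137.0], [156.0, 127.0]]
top crop [[473.0, 256.0], [467.0, 252.0], [480.0, 260.0], [477.0, 241.0], [469.0, 270.0]]
scene L181 R328 T128 B199 lower rim B215
top L230 R397 T126 B291 lower rim B292
```

View pics/ov1.png

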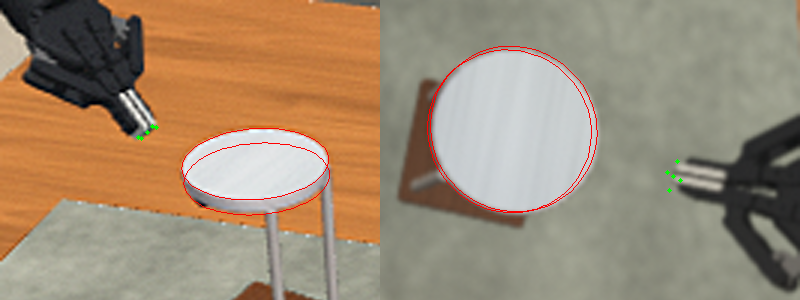

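The overlay matches within about 2 mm in both views. I'll insert along the finger axis, about 15 mm clear of the bar.

```bash
python3 -m handwheel '{"delta_pos": [[0,0,25],[0,0,25],[0,0,20],[0,0,15],[0,0,6],[0,0,0]], "roll": [0,0,0,0,0,0], "gripper": [0,0,0,0,0,0]}'; python3 to.py .523 -.266 .138
python3 - <<'E'
from rig import manip
import cv2,numpy as np
for n in("scene","top"):
    f=manip.grab_frame(n); np.savez(f"pics/{n}2.npz",**f)
    p=f["pixels"][80:200,120:240] if n=="scene" else f["pixels"][160:280,280:400]
    cv2.imwrite(f"pics/{n}2.png",cv2.resize(p,None,fx=4,fy=4,interpolation=cv2.INTER_CUBIC)[...,::-1])
a,b=cv2.imread("pics/scene2.png"),cv2.imread("pics/top2.png")
cv2.imwrite("pics/both2.png",np.hstack([a,b])[:, :960][:, :]); cv2.imwrite("pics/v2.png",cv2.resize(np.hstack([a,b]),(800,400)))
E
```

```text
clock: 12.3
ee_pos: [0.5209, -0.2758, 0.1266]
tool_rot: [-2.332, 0.384, -0.175]
force: [-1.0, 0.3, 0.2]
gripper_width: -0.001
12.3 q [ 0.405  0.745  0.495  1.745 -1.003  1.418  1.068] p [ 0.521 -0.276  0.127] F [-0.999  0.253  0.239] -0.001172412485142395
x [ 0.946 -0.325  0.012] y [-0.222 -0.672 -0.707] z [ 0.237  0.666 -0.707] tilt 44.99398373990873 az 70.37443768659716 r 0.5893830369683212
world [ 2.147  9.834 11.425] tool mm [ -1.031 -15.157  -1.02 ] len 15.226461044442933
```

View pics/v2.png

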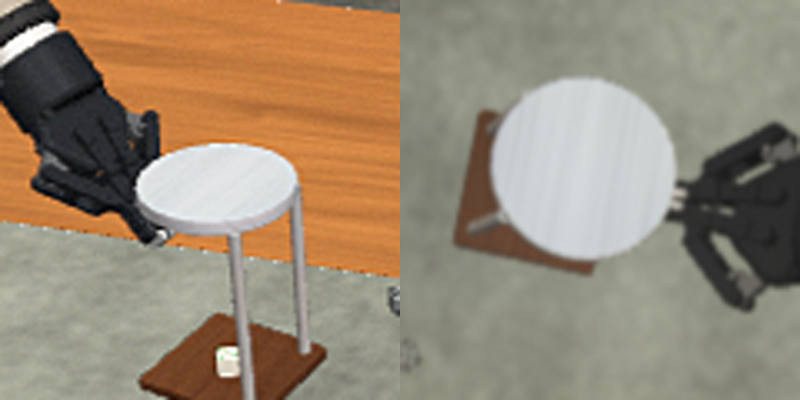

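The finger is under the lip, with its tip just below and in front of the bar. I'll close up to the bar along the finger's normal in small rows, watching the force.

```bash
python3 -m handwheel '{"delta_pos": [[0,-4,2],[0,-4,2],[0,-2,0],[0,0,0]], "roll": [0,0,0,0], "gripper": [0,0,0,0]}'; python3 -m handwheel '{"delta_pos": [[0,-2,0],[0,0,0]], "roll": [0,0], "gripper": [0,0]}';python3 -m handwheel '{"delta_pos": [[0,-2,0],[0,0,0]], "roll": [0,0], "gripper": [0,0]}'; python3 to.py .523 -.266 .138|tail -1
```

```text
clock: 12.8
ee_pos: [0.5242, -0.2659, 0.1312]
tool_rot: [-2.332, 0.383, -0.175]
force: [0.4, 0.2, -0.8]
gripper_width: -0.008
clock: 13.0
ee_pos: [0.5245, -0.2647, 0.1323]
tool_rot: [-2.332, 0.383, -0.175]
force: [-0.2, -0.8, -0.6]
gripper_width: 0.001
clock: 13.2
ee_pos: [0.5246, -0.2639, 0.1333]
tool_rot: [-2.333, 0.384, -0.174]
force: [0.1, -0.6, -1.0]
gripper_width: 0.001
world [-1.597 -2.132  4.708] tool mm [-0.763 -1.538 -5.13 ] len 5.409375329358728
```

```bash
for i in 1 2; do python3 -m handwheel '{"delta_pos": [[0,-1.5,0],[0,0,0]], "roll": [0,0], "gripper": [0,0]}' | grep -v -e rot -e width; done
```

```text
clock: 13.4
ee_pos: [0.5246, -0.2637, 0.1341]
force: [-0.6, -5.2, -2.9]
clock: 13.6
ee_pos: [0.5247, -0.2636, 0.1351]
force: [-2.3, -7.3, -2.6]
```

Contact: force about (-2,-7,-3) N at TCP z of about 0.134. Now straight up in 2 mm rows.

```bash
for i in 1 2 3; do python3 -m handwheel '{"delta_pos": [[0,-1.4,-1.4],[0,0,0]], "roll": [0,0], "gripper": [0,0]}' | grep -v -e rot -e width; done
```

```text
clock: 13.8
ee_pos: [0.5247, -0.2636, 0.1373]
force: [-2.6, -6.8, -1.5]
clock: 14.0
ee_pos: [0.5247, -0.2636, 0.1393]
force: [-2.4, -7.2, -2.4]
clock: 14.2
ee_pos: [0.5247, -0.2636, 0.1412]
force: [-2.4, -7.5, -2.0]
```

```bash
for i in 1 2 3; do python3 -m handwheel '{"delta_pos": [[0,-1,-1],[0,0,0]], "roll": [0,0], "gripper": [0,0]}' | grep -v -e rot -e width; done
```

```text
clock: 14.4
ee_pos: [0.5247, -0.2636, 0.1426]
force: [-2.8, -7.4, -2.6]
clock: 14.6
ee_pos: [0.5246, -0.2636, 0.1433]
force: [-1.5, -8.3, -6.0]
clock: 14.8
ee_pos: [0.5245, -0.2637, 0.1435]
force: [0.2, -6.5, -11.8]
```

The force steps up at z = 0.1435 after about 9.5 mm of travel, which fits the stop. One more press to confirm.

```bash
for i in 1 2; do python3 -m handwheel '{"delta_pos": [[0,-1,-1],[0,0,0]], "roll": [0,0], "gripper": [0,0]}' | grep -v -e rot -e width; done
python3 - <<'E'
from rig import manip
import cv2,numpy as np
f=manip.grab_frame("scene"); np.savez("pics/scene3.npz",**f)
cv2.imwrite("pics/scene3.png",cv2.resize(f["pixels"][100:180,130:230],None,fx=7,fy=7,interpolation=cv2.INTER_CUBIC)[...,::-1])
E
```

```text
clock: 15.0
ee_pos: [0.5244, -0.2638, 0.1437]
force: [2.3, -8.7, -18.8]
clock: 15.2
ee_pos: [0.524, -0.2643, 0.1444]
force: [1.9, -8.7, -20.4]
```

View pics/scene3.png

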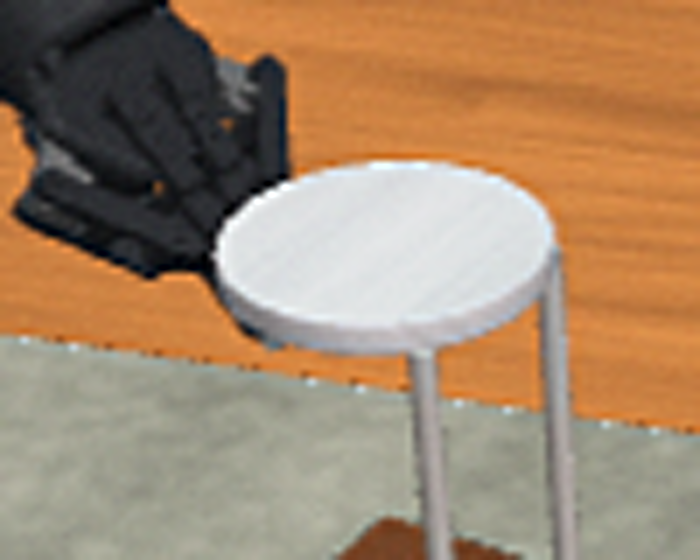

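The stop holds at about 20 N. I'll withdraw along the normal, then back out, and look at the bar.

```bash
python3 -m handwheel '{"delta_pos": [[0,3,0],[0,6,0],[0,8,0],[0,4,0],[0,0,-25],[0,0,-30],[0,0,-35],[0,0,-35],[0,0,-35],[0,0,-20],[0,0,0]], "roll": [0,0,0,0,0,0,0,0,0,0,0], "gripper": [0,0,0,0,0,0,0,0,0,0,0]}'
python3 - <<'E'
from rig import manip
import cv2,numpy as np
f=manip.grab_frame("scene"); np.savez("pics/scene4.npz",**f)
g=np.load("pics/scene0.npz")["pixels"]
c=[cv2.resize(p[120:170,150:210],None,fx=6.6,fy=6.6,interpolation=cv2.INTER_CUBIC)[...,::-1] for p in(g,f["pixels"])]
cv2.imwrite("pics/cmp.png",np.hstack(c))
for nm,p in (("before",g),("after",f["pixels"])):
    d=p[140:156,158:185].astype(int).sum(2); v,u=np.where(d<200); print(nm,len(v),u.mean()+158 if len(u) else None,v.max()+140 if len(v) else None)
E
```

```text
clock: 16.35
ee_pos: [0.477, -0.3983, 0.2633]
tool_rot: [-2.334, 0.386, -0.179]
force: [-0.5, 0.2, 0.4]
gripper_width: -0.002
before 5 166.4 148
after 0 None None
```

View pics/cmp.png

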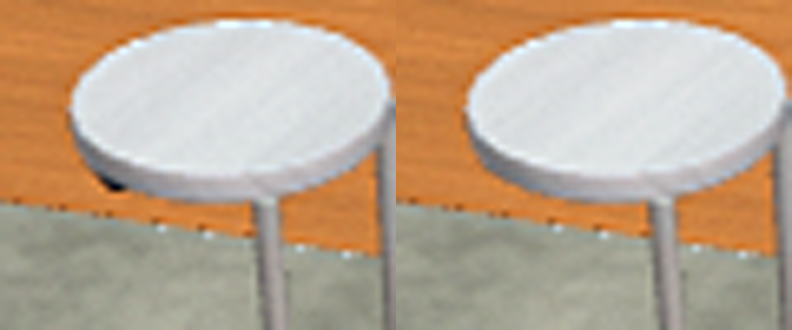

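The black bar end that showed below the lip before, at about (166,148), is gone from view, so the bar is up. I have time for one re-press with only the fingertip, about 8 mm less insertion, to make sure the stop was the switch and not the lip.

```bash
python3 to.py .5226 -.269 .1372|tail -1
```

```text
world [  44.93   127.299 -124.524] tool mm [ -0.661  -7.498 183.503] len 183.65729201149594
```

```bash
python3 -m handwheel '{"delta_pos": [[0,0,40],[0,0,40],[0,0,40],[0,0,35],[0,0,22],[0,-4,6],[0,-3,0],[0,0,0]], "roll": [0,0,0,0,0,0,0,0], "gripper": [0,0,0,0,0,0,0,0]}' | grep -v -e rot -e width;  for i in 1 2 3; do python3 -m handwheel '{"delta_pos": [[0,-1.4,-1.4],[0,0,0]], "roll": [0,0], "gripper": [0,0]}' | grep -v -e rot -e width; done
```

```text
clock: 17.2
ee_pos: [0.5232, -0.2692, 0.1376]
force: [-0.4, -0.5, -0.9]
clock: 17.4
ee_pos: [0.5229, -0.2702, 0.1395]
force: [0.0, -0.0, 0.6]
clock: 17.6
ee_pos: [0.5229, -0.2694, 0.141]
force: [-0.0, 0.3, 0.4]
clock: 17.8
ee_pos: [0.5229, -0.2689, 0.1428]
force: [0.2, 0.1, -0.7]
```

Already past the old contact height with no force. I'll continue up.

```bash
for i in 1 2 3 4; do python3 -m handwheel '{"delta_pos": [[0,-1.2,-0.6],[0,0,0]], "roll": [0,0], "gripper": [0,0]}' | grep -v -e rot -e width; done
```

```text
clock: 18.0
ee_pos: [0.5231, -0.2683, 0.1439]
force: [0.3, -0.2, -0.2]
clock: 18.2
ee_pos: [0.5232, -0.2679, 0.1452]
force: [0.8, 0.0, -0.2]
clock: 18.4
ee_pos: [0.5233, -0.2675, 0.1465]
force: [-0.2, -0.8, 0.5]
clock: 18.6
ee_pos: [0.5232, -0.2675, 0.1471]
force: [0.5, -0.5, -4.1]
```

```bash
for i in 1 2 3; do python3 -m handwheel '{"delta_pos": [[0,-1,-1],[0,0,0]], "roll": [0,0], "gripper": [0,0]}' | grep -v -e rot -e width; done
```

```text
clock: 18.8
ee_pos: [0.5229, -0.268, 0.148]
force: [-0.3, -3.9, -9.5]
clock: 19.0
ee_pos: [0.5226, -0.2685, 0.1488]
force: [0.8, -5.2, -15.4]
clock: 19.2
ee_pos: [0.5223, -0.2692, 0.1496]
force: [0.5, -7.3, -17.5]
```

It contacts at the same bar position and holds at 17 N; a free bar would move at about 3 N. The total normal travel of 6.9–7.0 mm corresponds to about 9.8–10 mm of lift. Now withdrawing and handing in.

```bash
python3 -m handwheel '{"delta_pos": [[0,3,0],[0,6,0],[0,8,0],[0,4,0],[0,0,-25],[0,0,-30],[0,0,-35],[0,0,-35],[0,0,-20],[0,0,0],[0,0,0]], "roll": [0,0,0,0,0,0,0,0,0,0,0], "gripper": [0,0,0,0,0,0,0,0,0,0,0]}'
python3 - <<'E'
from rig import manip
import cv2,numpy as np
f=manip.grab_frame("scene"); cv2.imwrite("pics/final.png",f["pixels"][...,::-1])
p=f["pixels"]; d=p[140:156,158:185].astype(int).sum(2); print("dark px under lip",(d<200).sum())
g=np.load("pics/scene0.npz")["pixels"]; print("square lamp diff",np.abs(p[145:250,355:435].astype(int)-g[145:250,355:435]).max())
E
```

```text
clock: 20.3
ee_pos: [0.4844, -0.3772, 0.2393]
tool_rot: [-2.33, 0.383, -0.175]
force: [0.1, -0.5, -0.3]
gripper_width: -0.002
dark px under lip 0
square lamp diff 12
```

View pics/final.png

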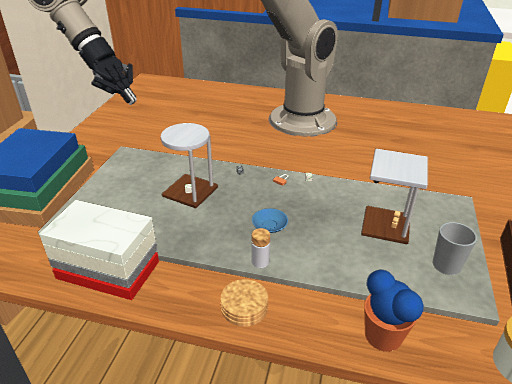

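The final view shows the gripper clear at (130,95), no bar visible below the round disc at (166,148), and the square lamp unchanged at (400,168).

```bash
python3 -c "
from rig import manip
print(manip.sense()['force']); print(manip.sign_off())"
```

```text
[-0.08444846 -0.11478087 -0.95572268]
the job is handed in; nothing more can be done
None
```

The round lamp's bar switch is pushed up to its stop and stayed there after I withdrew; I handed the job in at about 20.4 s of the 32 s.

**How:** The moves cannot tilt the tool directly. I tilted it 45° by driving the arm against its reach limit in free space on the left. Getting across to the lamp took one detour, because the arm first ran into its joint limits. I then lifted the bar from below with the shut fingers.

**Checks that agreed:**
- **Travel:** the bar rose with the finger for about 9.8 mm at light force, then the lift stalled and the upward push rose to about 20 N.
- **Second press:** a re-press with the fingertip met the bar only at the raised height, and it held at 17 N. The bar normally moves at about 3 N.
- **Pictures:** the bar end seen under the lip before is no longer visible. The square lamp looks unchanged, with pixel differences of 12 at most, and I never went near it.
- **Hand-in:** the gripper was clear and the wrist force was below 1 N.

**Limits of the checks:** the bar is hidden when up, so "fully up" rests on travel and force, not on a direct view. The two cameras placed the lamp up to 7 mm apart, so I used a compromise of its position; contact came within about 1 mm of where that predicted.

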